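# Fit the profile template and index the turning carriage

### The arm

A 6-joint arm with a two-finger parallel gripper is mounted at the origin on the work surface. World frame = base frame: x ahead of the robot, y to its left, z up, the work surface at z = 0. Lengths are in mm, angles in degrees, forces in N, time in s.
With the tool pointing down it reaches from about 375 to 975 mm from the base axis. Payload 3.8 kg.
Tool frame: the origin (TCP) lies between the finger pads; the fingertips stand r.tip_reach ahead of it and the grasp point (between the pads) lies 11 mm behind it (r.tip_reach is the distance from the TCP to the fingertips, in mm); z points along the fingers, y is the direction in which the jaws open and shut (so a half turn about z gives the same grasp; the last joint's range is limited). The gripper opens to 85 mm and grips with 20 to 120 N. Pads are 22 mm wide; open, the fingers measure 114 mm over their backs; the gripper's body (76 mm by 85 mm) begins 54 mm behind the grasp point. The pads swing forward as they close: fully open they stand 13 mm farther back than shut.
Start: joints at [-71.499, 15.12, 91.902, -0, 72.978, -2.114], TCP at [237.653, -631.775, 239.28] pointing down, gripper open.
Joint ranges: [-150.88, 150.88], [-54.13, 125.18], [17.81, 147.31], [-75.09, 255.09], [0, 152.58], [-146.25, 146.25]. Speed limits (degrees/s): [147.25, 147.25, 180, 180, 180, 180].

### API

Orientations are given as [roll, pitch, yaw] about the fixed x, y, z axes, in that order (R = Rz(yaw) Ry(pitch) Rx(roll)).
In Python, from bench import r, vision gives the robot as it stands.
- The arm moves only by the tool step_arm, never from a script. Its argument "deltas" is a list of rows, each a list of 7 numbers: the gripper's target within -1 to 1 (shut at 1, half-way at 0, fully open at -1), then the shift along the tool's x, y, z in mm, then the turn, a rotation vector about the tool's x, y, z in rad. In form: [[fingers, x, y, z, rx, ry, rz], ...]. A call has 1 to 10 rows; each row shifts and turns the commanded pose from where the row before left it, along the tool's axes as they then stand; what a row does not reach is not made up. A row lasts 1/12 s, in which the tool goes at most 41.7 mm and 7.16 degrees, less where a joint would pass 70% of its speed; a pose out of reach is approached as far as the arm can. A call is refused whole if a number of a shift passes 41.7 or a number of a turn 0.125, either way. A call with a gripper value outside its range is refused whole. The fingers move at their own pace and stop on an object; "newtons" is the grip in N (left out, the last holds). Time passes only in rows, so rows that do not move let the fingers close. It gives the time, the measured TCP pose, the force and the opening at its end, in the units of the state.
- r.observe(): the state, without advancing time (a new reading comes with each control period).
- vision.get_image(name): name is "scene" or "side" or "wrist"; returns (picture, depth): 384x512x3 uint8, red, green, blue; 384x512 float32, mm along the optical axis (not along the pixel's ray), 0 where there is no reading.
- vision.camera_params(name): a dict with "intrinsics" (3x3 intrinsics, pixels), "world_to_cam" (4x4, takes a point from world to camera coordinates). Camera axes: x right, y up, looking along -z (the intrinsics and any distortion apply to the point x, -y, -z); pixel columns grow to the right and rows downward; lengths in mm; the calibration is good to about 2 mm. A picture is of the moment at which its call begins: read the wrist's pose just before it. camera_params takes no time and is no camera call; for the wrist camera it gives the pose at the moment of the call.
- r.job_done(): hands the job in, once; it reports no verdict.
The state is a dict: "clock": time; "joint_pos": joint angles; "qd": joint speeds; "effort": joint torques, N m; "eef_pos": TCP position; "ee_rot": TCP orientation; "ft_force": force on the tool from outside, world axes, zero at the start; "ft_torque": the same for the moment, N m; "grip_width": finger opening in mm.
Only numpy, scipy, OpenCV 4.12 (cv2) and the standard library are available. Lean on these libraries where they do the work, as an engineer would, in place of code of your own. Each camera call takes 0.05 s, during which the arm holds its last target.

### The job

Take the wide profile template out of the wooden stand and push it fully home into the slot of the carriage, then let go of it. Then pull up the black lock knob, slide the carriage along its ladder rail to the next hole on the side where the plaster model stands, and let the pin down fully into that hole. Finish while still holding the knob, gripped with the pin kept fully down; the template must stay home in its slot and the other things on the bench must be left where they are.

Things in the scene. Friction and masses are not known exactly. Their poses are not given: they have to be found in the camera images.
- rail: Fixed ladder rail on a grey base plate (base 130 x 260 mm, the rail along its own y). Origin: on the bench under the middle hole, z up. The rail's steel top is 50 mm above the bench and has five holes for the lock pin, at y = -80, -40, 0, 40 and 80 mm in this frame (40 mm apart, 13 mm long each).
- carriage (a joint): Position of the aluminium carriage along the rail's own y (m): 0 = over the middle hole, where it starts locked; +-0.04 = over the next holes; range +-0.08. With the pin lifted it slides with about 3 N of friction and stays where left. It is a 64 x 64 mm saddle, top 72 mm above the bench, the lock knob over its middle, and on its -x side a block with the template slot.
- plunger (a joint): Lift of the lock plunger (m): 0 = pin fully down in a hole, 0.018 = fully pulled up. A spring presses it down (4.5 N at 0, 7.2 N at 0.018). The pin, 10 mm in diameter with a round end, reaches 12 mm into the hole: the carriage is free once the lift is over 0.012. Over a rung the pin rests on top and falls in only at a hole.
- knob: The black upright cylindrical knob on the plunger, 26 mm diameter, 24 mm tall, over the carriage's middle. Origin at its centre, 104 mm above the bench when the pin is down; 8 mm of free space under it to the 84 mm high bushing (22 mm diameter). It rides with the carriage.
- slot (a point): Centre of the floor of the template slot, 60 mm to the -x side (rail frame) of the knob axis, 40 mm above the bench; rides with the carriage, axes as the rail's. The slot is 76 mm along y, 6.5 mm wide in x, 32 mm deep (mouth 72 mm above the bench, its long edges flared at 45 degrees to 16.5 mm wide).
- stand: Fixed dark wooden stand, 44 x 180 mm (long side along its y), 42 mm tall, with two slots in line along y, centred at y = +43 and -43 mm, slot floor 10 mm above the bench; one template stands upright in each. Origin: underside centre.
- wide_template: The wide steel profile template, upright in one of the stand's slots: blade 4 mm thick (x), 70 mm wide (y), one edge stepped; wooden grip bar on top 12 mm thick (x), 60 mm long (y), 26 mm tall, from 84 to 110 mm above the lower edge. Origin: middle of the lower edge, z up. About 0.12 kg. It may go in either way round.
- narrow_template: The narrow template, same shape but 40 mm wide with a 30 mm grip bar, in the other slot of the stand; not wanted. Origin: middle of the lower edge.
- model: Fixed round plaster model on a 130 mm disc, 110 mm diameter, 108 mm tall, beyond one end of the rail: at y = +200 or -200 mm (and x = -60 mm) in the rail frame. Origin: underside centre.
- jar: Clear jar with a steel cap, 72 mm diameter, 100 mm tall, beyond the rail's other end; bystander. Origin: underside centre.
- mug: White mug, 90 mm tall, at the left of the bench; bystander. Origin: underside centre.
- mallet: Mallet lying at the right of the bench; bystander. Origin: underside middle.
- turning_tool: Wood-handled turning tool lying at the left; bystander. Origin: underside middle.
- spacer: Flat plaster ring, 90 mm diameter, 18 mm tall, at the right; bystander. Origin: underside centre.
Things that resemble listed ones, but are neither listed nor needed, are in the scene too. What is shaped like the model but blue is not meant.

How it is judged (in metres and radians):
On the way, in this order (a step that is already met when the one before it is completed fails the run):
1. the wide template stands fully home in the carriage slot and is let go (z of wide_template in the frame of slot between -0.004 and 0.003 m and horizontal distance between wide_template and slot below 0.008 m and angle between wide_template's own z axis and vertical below 0.12 rad and angle between the y axis of wide_template and the y axis of slot, either way round below 0.12 rad and contact force between the fingers and wide_template below 0.1 N), for 0.2 s.
2. the lock pin is pulled clear of its hole by the knob (value of joint plunger above 0.012 m and contact force between the fingers and knob above 0.5 N), for 0.1 s.
At the end, for the whole second after the job is handed in: Carriage within 3 mm of the next hole towards the model (joint +-0.04), pin down within 2 mm, fingers still on the knob with over 2 N; the wide template, untouched by the fingers, within 3 mm of the slot floor, 8 mm of its centre and 0.12 rad of upright and of the slot's line (all of step 1 and value of joint plunger below 0.002 m and contact force between the fingers and knob above 2 N and ((y of model in the frame of rail above 0 m and value of joint carriage between 0.037 and 0.043 m) or (not (y of model in the frame of rail above 0 m) and value of joint carriage between -0.043 and -0.037 m))); the arm keeps its last pose, push and grip.
It fails at once if another thing on the bench is moved by more than 30 mm (distance of any of narrow_template, jar, mug, mallet, turning_tool, spacer from where it was at the start of the episode above 0.03 m).
It also fails if it takes over 58 s, if anything falls off the work surface, if the arm or the gripper's body presses on something with over 40 N, if the wrist force passes 120 N, or if a joint passes its speed limit or range.

## Working session

There is one attempt and no reset: what is moved stays moved. The work goes in short steps, Python scripts to look and compute and a tool call to move; the robot and the scene stay as the last step left them, time stands still between calls to the robot, and variables do not carry over. Pictures are saved under pics/ and viewed, and the job is handed in when it is done.

Besides the shell and the picture viewer there is one more tool, called after "Request:" as name([rows], argument=value, ...), one row to a line, values as JSON. step_arm: Moves the arm, as the interface text tells. Its arguments: {"type":"object","properties":{"deltas":{"type":"array"},"newtons":{"type":"number"}},"required":["deltas"]}

```bash
ls; mkdir -p pics
python3 - <<'E'
from bench import r, vision
import cv2,numpy as np
print(r.observe(), r.tip_reach)
for n in ("scene","side","wrist"):
    im,d=vision.get_image(n); cv2.imwrite(f"pics/{n}0.png",cv2.cvtColor(im,cv2.COLOR_RGB2BGR)); np.save(f"pics/{n}0.npy",d)
    p=vision.camera_params(n); np.savez(f"pics/{n}0p.npz",K=p["intrinsics"],T=p["world_to_cam"]); print(n,{k:(np.round(v,3).tolist() if not isinstance(v,str) else v) for k,v in p.items()})
E
```

```text
pics
{'clock': 0.0, 'joint_pos': array([-7.14976605e+01,  1.51702669e+01,  9.19832136e+01,  6.26909237e-04,
        7.29769880e+01, -2.11711334e+00]), 'qd': array([-0.04932637, -0.04409971, -0.00790536,  0.01028585,  0.04397558,
       -0.03016553]), 'effort': array([-1.06390864e-03, -5.15116060e+01, -3.67313290e+01, -1.39276563e-04,
        1.29262236e-02, -7.54609943e-06]), 'eef_pos': array([ 237.44620058, -631.08050273,  237.93050394]), 'ee_rot': array([-1.79869643e+02, -5.41840005e-03,  2.06192624e+01]), 'ft_force': array([-0.22275712, -0.05504407,  0.11842805]), 'ft_torque': array([0.03736603, 0.03392088, 0.02526547]), 'grip_width': 85.90832221276342} 8.0
scene {'intrinsics': [[429.894, 0.0, 269.744], [0.0, 429.894, 178.5], [0.0, 0.0, 1.0]], 'world_to_cam': [[0.76, 0.649, -0.005, -410.694], [-0.42, 0.497, 0.759, 151.05], [0.495, -0.575, 0.651, -1843.228], [0.0, 0.0, 0.0, 1.0]]}
side {'intrinsics': [[474.178, 0.0, 257.236], [0.0, 474.178, 191.36], [0.0, 0.0, 1.0]], 'world_to_cam': [[-0.878, -0.479, 0.002, 467.901], [0.358, -0.653, 0.667, -221.269], [-0.318, 0.587, 0.745, -1239.808], [0.0, 0.0, 0.0, 1.0]]}
wrist {'intrinsics': [[333.473, 0.0, 258.784], [0.0, 333.473, 196.451], [0.0, 0.0, 1.0]], 'world_to_cam': [[0.352, -0.936, -0.002, -673.559], [0.903, 0.34, -0.265, 33.23], [0.248, 0.092, 0.964, -378.398], [0.0, 0.0, 0.0, 1.0]]}
```

View pics/scene0.png

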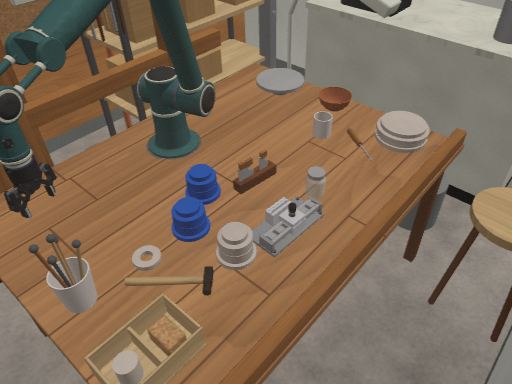

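View pics/side0.png

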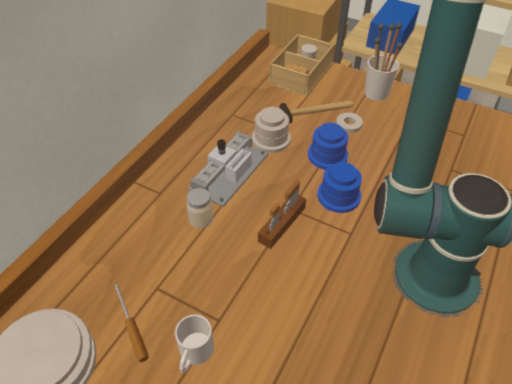

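View pics/wrist0.png

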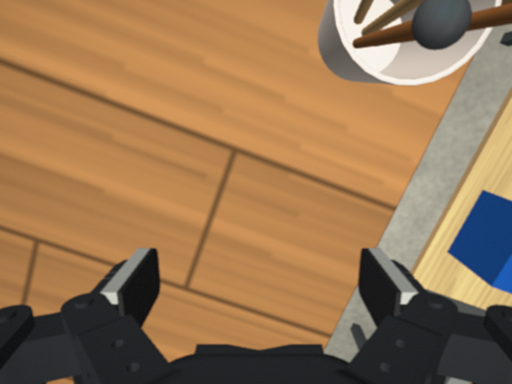

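The scene view shows the rail around (290,222) with the black knob at (292,208). The stand is at (255,176) with two templates, the plaster model at (236,243), and the jar at (316,182). The blue look-alikes are at (202,183) and (190,217). Next I'll enlarge the view and measure coarsely with depth.

```bash
cat > h.py <<'E'
import numpy as np,cv2
def load(n):
    p=np.load(f"pics/{n}p.npz"); d=np.load(f"pics/{n}.npy"); im=cv2.imread(f"pics/{n}.png"); return im,d,p["K"],p["T"]
def world(u,v,z,K,T):
    u,v,z=[np.asarray(a,float) for a in (u,v,z)]
    c=np.stack([(u-K[0,2])/K[0,0]*z,-(v-K[1,2])/K[1,1]*z,-z,np.ones_like(z)],-1)
    return (c@np.linalg.inv(T).T)[...,:3]
def pix(P,K,T):
    P=np.atleast_2d(P); c=(np.c_[P,np.ones(len(P))]@T.T)[:,:3]
    return np.c_[K[0,0]*c[:,0]/-c[:,2]+K[0,2], K[1,1]*-c[:,1]/-c[:,2]+K[1,2]]
def cloud(n):
    im,d,K,T=load(n); v,u=np.mgrid[:384,:512]; return im,world(u,v,d,K,T),d
def snap(n,name):
    from bench import vision,r
    p=vision.camera_params(n); im,d=vision.get_image(n)
    cv2.imwrite(f"pics/{name}.png",cv2.cvtColor(im,cv2.COLOR_RGB2BGR)); np.save(f"pics/{name}.npy",d)
    np.savez(f"pics/{name}p.npz",K=p["intrinsics"],T=p["world_to_cam"])
E
python3 - <<'E'
from h import *
a=cv2.imread("pics/scene0.png")[140:270,170:340]; b=cv2.imread("pics/side0.png")[95:255,175:335]
cv2.imwrite("pics/crop0.png",np.hstack([cv2.resize(a,(400,306),interpolation=3),cv2.resize(b,(306,306),interpolation=3)]))
for n,pts in (("scene0",[(292,204),(246,162),(264,155),(236,227),(316,171)]),("side0",[(222,143),(275,211),(292,188),(271,113),(200,196)])):
    im,X,d=cloud(n)
    for u,v in pts: print(n,u,v,X[v,u].round(),d[v,u])
E
```

```text
scene0 292 204 [692. -66. 119.] 1384.8114
scene0 246 162 [432.  -4. 121.] 1548.5144
scene0 264 155 [442.  83. 107.] 1602.0343
scene0 236 227 [ 618. -250.  111.] 1320.5552
scene0 316 171 [644. 134. 105.] 1533.0685
side0 222 143 [688. -65. 114.] 1411.8025
side0 275 211 [431.  91. 112.] 1240.0829
side0 292 188 [426.  -0. 116.] 1288.9696
side0 271 113 [ 631. -271.  105.] 1521.3771
side0 200 196 [638. 133. 100.] 1290.654
```

View pics/crop0.png

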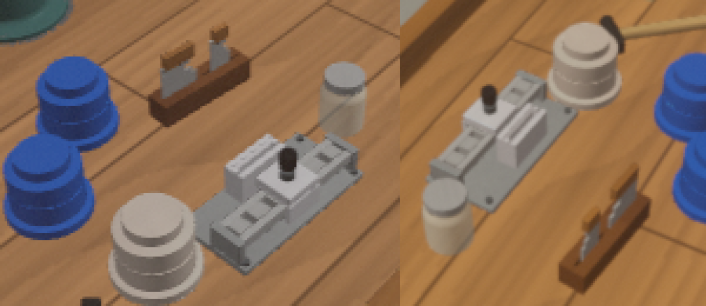

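The wide template (wider bar and blade) is at (246,162) in scene / (292,188) in side. The narrow one is at (264,155) / (275,211). The unpainted plaster model is the beige one at (236,243), and the blue ones are decoys. Now I'll work out the wrist camera's mounting and a viewing pose.

```bash
cat >> h.py <<'E'
from scipy.spatial.transform import Rotation as Ro
def Rt(rpy): return Ro.from_euler('xyz',rpy,degrees=True).as_matrix()
def plan(p0,rpy0,p1,rpy1,step=40,turn=0.12):
    "constant tool-frame rows from pose0 to pose1 (linear translation in world, rotation about the tool's z)"
    R0=Rt(rpy0); R1=Rt(rpy1); w=Ro.from_matrix(R0.T@R1).as_rotvec()
    n=int(max(np.ceil(np.linalg.norm(np.subtract(p1,p0))/step),np.ceil(np.linalg.norm(w)/turn),1)); d=np.subtract(p1,p0)/n
    out=[];R=R0
    for i in range(n):
        out.append([*(R.T@d).round(1),*(w/n).round(4)]); R=R@Ro.from_rotvec(w/n).as_matrix()
    return out
E
python3 - <<'E'
from h import *
im,d,K,T=load("wrist0")
R=Rt([-179.87,0,20.62]); p=np.array([237.45,-631.08,237.93])
C=np.linalg.inv(T); print("cam in tool",(R.T@(C[:3,3]-p)).round(1)); print((R.T@C[:3,:3]).round(3))
for tgt in ([500,-40,330],):
    for row in plan(p,[-179.87,0,20.62],tgt,[180,0,90]): print(row)
E
```

```text
cam in tool [  67.8   -0.4 -134.7]
[[-0.     0.964  0.265]
 [ 1.     0.001 -0.001]
 [-0.001  0.265 -0.964]]
[np.float64(26.7), np.float64(-27.1), np.float64(-5.4), np.float64(-0.0001), np.float64(-0.0001), np.float64(-0.0712)]
[np.float64(28.6), np.float64(-25.1), np.float64(-5.4), np.float64(-0.0001), np.float64(-0.0001), np.float64(-0.0712)]
[np.float64(30.3), np.float64(-23.0), np.float64(-5.4), np.float64(-0.0001), np.float64(-0.0001), np.float64(-0.0712)]
[np.float64(31.8), np.float64(-20.8), np.float64(-5.4), np.float64(-0.0001), np.float64(-0.0001), np.float64(-0.0712)]
[np.float64(33.2), np.float64(-18.5), np.float64(-5.4), np.float64(-0.0001), np.float64(-0.0001), np.float64(-0.0712)]
[np.float64(34.5), np.float64(-16.1), np.float64(-5.4), np.float64(-0.0001), np.float64(-0.0001), np.float64(-0.0712)]
[np.float64(35.5), np.float64(-13.6), np.float64(-5.4), np.float64(-0.0001), np.float64(-0.0001), np.float64(-0.0712)]
[np.float64(36.4), np.float64(-11.0), np.float64(-5.4), np.float64(-0.0001), np.float64(-0.0001), np.float64(-0.0712)]
[np.float64(37.1), np.float64(-8.4), np.
[... 318 characters left out ...]
float64(38.0), np.float64(-0.4), np.float64(-5.4), np.float64(-0.0001), np.float64(-0.0001), np.float64(-0.0712)]
[np.float64(38.0), np.float64(2.3), np.float64(-5.4), np.float64(-0.0001), np.float64(-0.0001), np.float64(-0.0712)]
[np.float64(37.7), np.float64(5.0), np.float64(-5.4), np.float64(-0.0001), np.float64(-0.0001), np.float64(-0.0712)]
[np.float64(37.3), np.float64(7.7), np.float64(-5.4), np.float64(-0.0001), np.float64(-0.0001), np.float64(-0.0712)]
[np.float64(36.6), np.float64(10.3), np.float64(-5.4), np.float64(-0.0001), np.float64(-0.0001), np.float64(-0.0712)]
[np.float64(35.8), np.float64(12.9), np.float64(-5.4), np.float64(-0.0001), np.float64(-0.0001), np.float64(-0.0712)]
```

Run:
```python
from h import *
im,X,d=cloud("wrist0"); print(X[20,440],X[50,480],X[40,370])
im,X,d=cloud("scene0"); print(X[238:262:4,35:80:5].round().reshape(-1,3).tolist())
R=[-179.87,0,20.62]; p=np.array([237.45,-631.08,237.93])
for row in plan(p+[0,0,90],R,[540,-10,330],[180,0,90]): print([float(x) for x in row])
```

```text
[ 355.41485077 -661.63539361  229.33169698] [  697.04578916 -1192.29863499  -750.76511165] [ 371.55949612 -666.17127035  109.53406644]
[[65.0, -651.0, 2.0], [84.0, -641.0, 8.0], [92.0, -629.0, 3.0], [406.0, -682.0, 278.0], [406.0, -672.0, 269.0], [135.0, -598.0, 8.0], [142.0, -586.0, 2.0], [153.0, -575.0, 0.0], [170.0, -565.0, 4.0], [82.0, -659.0, 2.0], [95.0, -649.0, 2.0], [105.0, -637.0, -1.0], [407.0, -686.0, 267.0], [367.0, -668.0, 221.0], [140.0, -605.0, -3.0], [155.0, -594.0, -1.0], [170.0, -584.0, 1.0], [431.0, -640.0, 244.0], [389.0, -717.0, 265.0], [111.0, -657.0, 2.0], [121.0, -646.0, -1.0], [136.0, -636.0, 2.0], [404.0, -680.0, 244.0], [160.0, -615.0, 1.0], [180.0, -606.0, 8.0], [185.0, -593.0, 0.0], [435.0, -645.0, 236.0], [394.0, -722.0, 259.0], [132.0, -666.0, 6.0], [137.0, -655.0, -1.0], [154.0, -645.0, 4.0], [401.0, -683.0, 229.0], [365.0, -665.0, 185.0], [191.0, -613.0, 4.0], [200.0, -602.0, 0.0], [212.0, -591.0, -1.0], [386.0, -725.0, 240.0], [385.0, -715.0, 230.0], [157.0, -664.0, 3.0], [167.0, -653.0, 1.0], [183.0, -643.0, 5.0], [403.0, -677.0, 209.0], [201.0, -62
[... 400 characters left out ...]
 -0.0673]
[32.6, -20.3, -0.1, -0.0001, -0.0001, -0.0673]
[33.9, -18.0, -0.1, -0.0001, -0.0001, -0.0673]
[35.0, -15.7, -0.1, -0.0001, -0.0001, -0.0673]
[36.0, -13.3, -0.1, -0.0001, -0.0001, -0.0673]
[36.8, -10.9, -0.1, -0.0001, -0.0001, -0.0673]
[37.5, -8.4, -0.1, -0.0001, -0.0001, -0.0673]
[37.9, -5.8, -0.1, -0.0001, -0.0001, -0.0673]
[38.2, -3.3, -0.1, -0.0001, -0.0001, -0.0673]
[38.4, -0.7, -0.1, -0.0001, -0.0001, -0.0673]
[38.3, 1.9, -0.1, -0.0001, -0.0001, -0.0673]
[38.1, 4.5, -0.1, -0.0001, -0.0001, -0.0673]
[37.7, 7.0, -0.1, -0.0001, -0.0001, -0.0673]
[37.2, 9.6, -0.1, -0.0001, -0.0001, -0.0673]
[36.4, 12.0, -0.1, -0.0001, -0.0001, -0.0673]
[35.6, 14.5, -0.1, -0.0001, -0.0001, -0.0673]
```

Request:
step_arm([
  [-1,0,-20,-30,0,0,0],
  [-1,0,-20,-30,0,0,0],
  [-1,20,-25,-25,0,0,-0.06],
  [-1,29,-24,0,0,0,-0.067],
  [-1,31,-22,0,0,0,-0.067],
  [-1,32,-20,0,0,0,-0.067],
  [-1,34,-18,0,0,0,-0.067],
  [-1,35,-15,0,0,0,-0.067],
  [-1,36,-13,0,0,0,-0.067],
  [-1,37,-10,0,0,0,-0.067],
])

```text
clock: 0.98
eef_pos: [354.1, -324.2, 324.1]
ee_rot: [-180.0, -0.0, 51.1]
ft_force: [0.4, 0.4, -0.5]
grip_width: 85.4
```

Run:
```python
from h import *
from bench import r
s=r.observe(); print(s["clock"],s["eef_pos"],s["ee_rot"],s["joint_pos"].round(1))
for row in plan(s["eef_pos"],s["ee_rot"],[540,-10,330],[180,0,90]): print([float(x) for x in row])
```

```text
0.9833 [ 354.05058602 -324.24315397  324.06385957] [-1.79995051e+02 -4.20542258e-03  5.10838877e+01] [-45.5  -8.9 108.3   0.   80.6  -6.5]
[36.1, -5.3, -0.6, -0.0, -0.0, -0.0679]
[36.4, -2.8, -0.6, -0.0, -0.0, -0.0679]
[36.5, -0.3, -0.6, -0.0, -0.0, -0.0679]
[36.5, 2.1, -0.6, -0.0, -0.0, -0.0679]
[36.2, 4.6, -0.6, -0.0, -0.0, -0.0679]
[35.8, 7.1, -0.6, -0.0, -0.0, -0.0679]
[35.3, 9.5, -0.6, -0.0, -0.0, -0.0679]
[34.5, 11.9, -0.6, -0.0, -0.0, -0.0679]
[33.7, 14.2, -0.6, -0.0, -0.0, -0.0679]
[32.6, 16.4, -0.6, -0.0, -0.0, -0.0679]
```

Request:
step_arm([
  [-1,36,-5,0,0,0,-0.068],
  [-1,36,-3,0,0,0,-0.068],
  [-1,36,0,0,0,0,-0.068],
  [-1,36,2,0,0,0,-0.068],
  [-1,36,5,0,0,0,-0.068],
  [-1,36,7,0,0,0,-0.068],
  [-1,35,9,0,0,0,-0.068],
  [-1,34,12,0,0,0,-0.068],
  [-1,15,14,0,0,0,0],
  [-1,0,0,0,0,0,0],
])

```text
clock: 1.82
eef_pos: [520.3, -61.3, 323.7]
ee_rot: [180.0, -0.1, 82.3]
ft_force: [0.8, -0.1, 0.1]
grip_width: 85.4
```

Run:
```python
from h import *
from bench import r
s=r.observe(); print(s["clock"],s["eef_pos"],s["ee_rot"],s["joint_pos"].round(1),s["qd"].round(2))
snap("wrist","w1")
```

```text
1.8167 [520.29597123 -61.27787773 323.71335489] [ 1.79985556e+02 -8.51743728e-02  8.23394304e+01] [-9.500e+00 -3.800e+00  1.038e+02  1.000e-01  8.000e+01 -1.900e+00] [-3.12 -1.66  1.8  -2.42  2.07 -2.15]
```

View pics/w1.png

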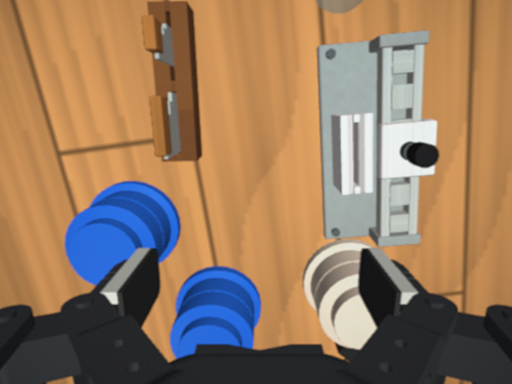

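The wrist view shows the wide template's bar at (160,125), the narrow one at (150,33), the slot at (355,153), the knob at (424,154), and the plaster model at (350,290). I'll fit the geometry from the wrist depth and check it against the other cameras.

Run:
```python
from h import *
def rect(name,P):
    q=P[:,:2].astype(np.float32); (c,s,a)=cv2.minAreaRect(q); print("  ",name,len(P),"c",np.round(c,1),"size",np.round(s,1),"ang",round(a,2),"z med",np.median(P[:,2]).round(1),"mean",P.mean(0).round(1))
for n in ("w1","scene0","side0"):
    im,X,d=cloud(n); ok=d>0; x,y,z=X[...,0],X[...,1],X[...,2]; print(n)
    def box(x0,x1,y0,y1,z0,z1): return X[ok&(x>x0)&(x<x1)&(y>y0)&(y<y1)&(z>z0)&(z<z1)]
    for nm,b in dict(knobtop=(660,720,-100,-30,109,125),wbar=(405,455,-50,45,112,128),nbar=(405,460,60,110,112,128),stand=(390,480,-80,150,36,47),block=(590,655,-130,0,66,78),saddle=(655,740,-110,-20,66,78),railtop=(655,740,-220,90,47,55),base=(560,740,-230,100,3,16),model=(560,700,-330,-200,100,115),table=(480,560,-100,100,-10,10)).items():
        P=box(*b)
        if len(P)>3: rect(nm,P)
```

```text
w1
   knobtop 528 c [694.1 -67.2] size [24.8 25.2] ang 31.23 z med 115.7 mean [693.2 -66.4 115.3]
   wbar 820 c [427.   -1.2] size [59.  12.6] ang 83.37 z med 119.4 mean [ 4.279e+02 -4.000e-01  1.190e+02]
   nbar 512 c [436.9  84.2] size [29.9 13. ] ang 82.24 z med 119.4 mean [438.   83.9 118.9]
   stand 4038 c [431.8  41.7] size [180.3  44.8] ang 83.14 z med 41.7 mean [438.8  51.1  41.7]
   block 2175 c [634.3 -64.4] size [92.2 35.8] ang 87.31 z med 71.3 mean [634.4 -63.   70.8]
   saddle 2358 c [694.1 -67.2] size [64.5 64.3] ang 86.78 z med 71.7 mean [689.  -63.7  71.6]
   railtop 5555 c [697.8 -66.6] size [257.9  63.2] ang 87.3 z med 49.9 mean [694.7 -50.7  50.1]
   base 8287 c [657.4 -71.9] size [336.8 129.8] ang 82.06 z med 11.8 mean [641.6 -53.2  11.6]
   model 1645 c [ 608.4 -264.1] size [47.1 72.5] ang 19.85 z med 107.8 mean [ 609.  -260.2  107.5]
   table 9328 c [520.   0.] size [200.  80.] ang 89.99 z med -0.2 mean [ 5.201e+02  5.900e+00 -2.000e-01]
scene0
   knobtop 49 c [694.4 -72. ] size [22.6 28.7] ang 38.12 z med 117.5 mean [694.8 -72.4 116.9]
   wbar 62 c [425.3  -3.7
[... 1054 characters left out ...]
80.19 z med 118.3 mean [434.8  84.6 117.8]
   stand 612 c [430.7  41.3] size [183.4  46.7] ang 83.11 z med 40.9 mean [427.5  53.7  40.9]
   block 240 c [633.3 -63. ] size [96.8 39.7] ang 85.91 z med 69.9 mean [632.8 -62.9  70.1]
   saddle 252 c [691.9 -66.5] size [69.6 63.8] ang 88.0 z med 70.8 mean [688.1 -61.   70.7]
   railtop 526 c [695.7 -67. ] size [261.8  63.4] ang 87.57 z med 49.6 mean [693.4 -52.5  49.9]
   base 1159 c [649.7 -69.1] size [177.5 320.8] ang 0.36 z med 10.5 mean [631.9 -56.4  10.3]
   model 342 c [ 623.5 -263.4] size [76.9 82.2] ang 27.76 z med 106.6 mean [ 622.4 -261.1  106.4]
   table 1372 c [520.  -0.] size [199.4  79.9] ang 89.99 z med -0.9 mean [520.1   4.   -0.9]
```

The measurements agree with the given sizes:
- **Stand:** 180×44 mm, yaw −6.9°.
- **Wide bar:** 59×12.6 mm, at (427,−1), top z 119.5.
- **Knob:** (694,−67), rail yaw about −2.8°.
- **Slot:** about (634,−64).
- **Model:** at rail y = −200, so the target is carriage −0.04.

I'll go above the template and measure it a second time from closer.

Run:
```python
from h import *
from bench import r
s=r.observe(); print(s["clock"],s["eef_pos"],s["ee_rot"])
for row in plan(s["eef_pos"],s["ee_rot"],[427,-1,210],[180,0,83.1],35): print([float(x) for x in row])
```

```text
1.8667 [519.00846047 -62.83623367 323.67937111] [-1.79938245e+02 -2.74406495e-03  8.22820091e+01]
[9.8, -19.9, 22.8, -0.0002, -0.0, -0.0029]
[9.8, -19.8, 22.8, -0.0002, -0.0, -0.0029]
[9.9, -19.8, 22.7, -0.0002, -0.0, -0.0029]
[10.0, -19.8, 22.7, -0.0002, -0.0, -0.0029]
[10.0, -19.8, 22.7, -0.0002, -0.0, -0.0029]
```

Request:
step_arm([
  [-1,10,-20,20,0,0,-0.0025],
  [-1,10,-20,23,0,0,-0.003],
  [-1,10,-20,23,0,0,-0.003],
  [-1,10,-20,23,0,0,-0.003],
  [-1,10,-20,23,0,0,-0.003],
  [-1,0,0,0,0,0,0],
  [-1,0,0,0,0,0,0],
])

```text
clock: 2.45
eef_pos: [422.8, -2.0, 210.0]
ee_rot: [-179.7, 0.0, 82.9]
ft_force: [0.5, 0.9, 0.8]
grip_width: 85.3
```

Run:
```python
from h import *
from bench import r
s=r.observe(); print(s["clock"],s["eef_pos"],s["ee_rot"],s["qd"].round(2))
snap("wrist","w2")
im,X,d=cloud("w2"); ok=d>0; x,y,z=X[...,0],X[...,1],X[...,2]
P=X[ok&(x>400)&(x<460)&(y>-55)&(y<45)&(z>112)&(z<128)]
if len(P): print(len(P),cv2.minAreaRect(P[:,:2].astype(np.float32)),np.median(P[:,2]))
P=X[ok&(x>390)&(x<480)&(y>-80)&(y<150)&(z>36)&(z<47)]
if len(P): print(len(P),cv2.minAreaRect(P[:,:2].astype(np.float32)),np.median(P[:,2]))
```

```text
2.45 [422.84065944  -2.03632212 210.04492742] [-1.79746362e+02  4.34812634e-02  8.29118549e+01] [-0.6   0.48 -5.81 -0.25 -0.84  0.  ]
1395 ((426.7745666503906, -0.8210639953613281), (59.87693786621094, 11.672874450683594), 83.35796356201172) 119.57317948132712
7706 ((431.85308837890625, 41.780879974365234), (180.0547332763672, 44.13611602783203), 83.22577667236328) 41.77120617519395
```

View pics/w2.png

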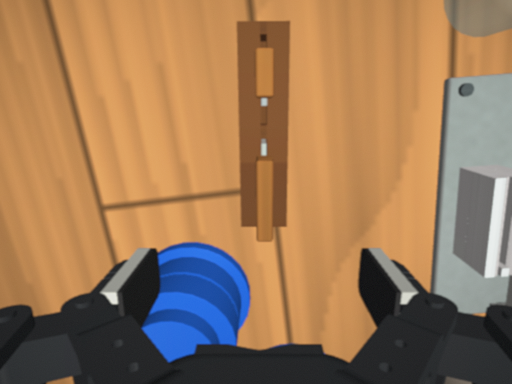

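Second view: the wide bar is at (264,198), the narrow one at (265,72). Both measurements agree (426.8,−0.9, top 119.5, angle 83.3°). Now descending.

Run:
```python
from h import *
from bench import r
s=r.observe(); print(s["clock"],s["eef_pos"],s["ee_rot"])
for row in plan(s["eef_pos"],s["ee_rot"],[426.8,-.9,130],[180,0,83.2],100): print([float(x) for x in row])
```

```text
2.5 [425.25878263  -2.38156907 212.12453734] [-1.79993833e+02  3.31803056e-02  8.28911256e+01]
[1.7, 1.4, 82.1, -0.0001, 0.0006, -0.0054]
```

Request:
step_arm([
  [-1,0.5,0.4,20,0,0,-0.003],
  [-1,0.5,0.4,30,0,0,-0.002],
  [-1,0.5,0.4,32,0,0,0],
  [-1,0,0,0,0,0,0],
  [-1,0,0,0,0,0,0],
  [-1,0,0,0,0,0,0],
])

```text
clock: 3.0
eef_pos: [429.4, -1.0, 132.6]
ee_rot: [179.8, -0.0, 83.2]
ft_force: [0.1, 0.2, -0.5]
grip_width: 85.8
```

Run:
```python
from h import *
from bench import r
s=r.observe(); print(s["clock"],s["eef_pos"],s["ee_rot"])
for row in plan(s["eef_pos"],s["ee_rot"],[426.8,-.9,98],[180,0,83.2],100): print([float(x) for x in row])
snap("wrist","w3")
```

```text
3.0 [429.3729573   -0.9667734  132.56296025] [ 1.79818906e+02 -2.10483873e-03  8.31646371e+01]
[-0.2, -2.7, 34.6, 0.0032, -0.0, -0.0006]
```

View pics/w3.png

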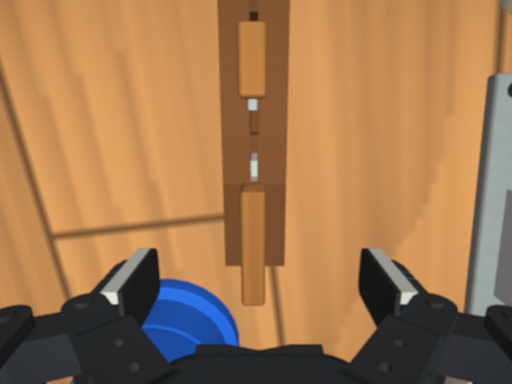

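Request:
step_arm([
  [-1,0,0,0,0,0,0],
  [-1,0,0,0,0,0,0],
])

```text
clock: 3.22
eef_pos: [429.0, -0.5, 132.4]
ee_rot: [179.8, -0.0, 83.2]
ft_force: [-0.5, 0.2, 0.7]
grip_width: 85.5
```

Run:
```python
from h import *
from bench import r
s=r.observe(); print(s["clock"],s["eef_pos"],s["ee_rot"],s["ft_force"])
for row in plan(s["eef_pos"],s["ee_rot"],[426.8,-.9,98],[180,0,83.2],100): print([float(x) for x in row])
im,X,d=cloud("w3"); ok=d>0; x,y,z=X[...,0],X[...,1],X[...,2]
P=X[ok&(x>400)&(x<460)&(y>-55)&(y<45)&(z>112)&(z<128)]
print(len(P),cv2.minAreaRect(P[:,:2].astype(np.float32)),np.median(P[:,2]))
```

```text
3.2167 [428.96768919  -0.54289081 132.36738436] [ 1.79780955e+02 -1.08757299e-02  8.31985829e+01] [-0.50695053  0.21287089  0.68475202]
[-0.6, -2.2, 34.4, 0.0038, -0.0002, -0.0]
2871 ((426.6806640625, -0.7908401489257812), (60.18404006958008, 11.77938175201416), 83.30591583251953) 119.5838986017406
```

Request:
step_arm([
  [-1,-0.3,-1.1,12,0.002,0,0],
  [-1,-0.3,-1.1,12,0.002,0,0],
  [-1,0,0,10.4,0,0,0],
  [-1,0,0,0,0,0,0],
  [-1,0,0,0,0,0,0],
  [-1,0,0,0,0,0,0],
])

```text
clock: 3.72
eef_pos: [424.6, -0.6, 95.4]
ee_rot: [-179.7, 0.0, 83.2]
ft_force: [0.1, 0.0, 0.3]
grip_width: 85.5
```

Request:
step_arm([
  [-1,0,0,0,0,0,0],
  [-1,0,0,0,0,0,0],
])

```text
clock: 3.88
eef_pos: [425.4, -0.7, 96.3]
ee_rot: [-179.8, -0.0, 83.2]
ft_force: [1.0, -0.1, -0.1]
grip_width: 85.3
```

Run:
```python
from h import *
from bench import r
s=r.observe(); print(s["clock"],s["eef_pos"],s["ee_rot"],s["ft_force"],s["joint_pos"])
snap("wrist","w4")
s=r.observe(); print(s["clock"],s["eef_pos"],s["ee_rot"],s["ft_force"],s["joint_pos"])
im,X,d=cloud("w4"); ok=d>0; x,y,z=X[...,0],X[...,1],X[...,2]
P=X[ok&(x>400)&(x<460)&(y>-55)&(y<45)&(z>112)&(z<128)]
print(len(P),cv2.minAreaRect(P[:,:2].astype(np.float32)),np.median(P[:,2]))
_,_,K,T=load("w4"); C=np.linalg.inv(T); 
R=C[:3,:3]@np.array([[0,.964,.265],[1,0,0],[0,.265,-.964]]).T
print("tcp from cam", C[:3,3]-R@np.array([67.8,-.4,-134.7]))
```

```text
3.8833 [425.40163547  -0.67466543  96.3212049 ] [-1.79822351e+02 -4.40595450e-03  8.32109056e+01] [ 0.98896733 -0.10967813 -0.10112727] [-3.45824602e+00 -4.13295439e+00  1.29200200e+02  1.79459129e-02
  5.51098484e+01  3.32055365e+00]
3.9333 [425.40514415  -0.69258594  96.34109658] [-1.79825739e+02 -3.22040606e-03  8.32103985e+01] [-1.25445379  0.16050796  0.22229008] [-3.45952481e+00 -4.13646535e+00  1.29200959e+02  1.62602993e-02
  5.51092866e+01  3.32075046e+00]
4344 ((427.10052490234375, 1.0692768096923828), (56.80658721923828, 12.063536643981934), 83.2315444946289) 119.59544934138766
tcp from cam [426.37630905  -0.704106    96.02115696]
```

View pics/w4.png

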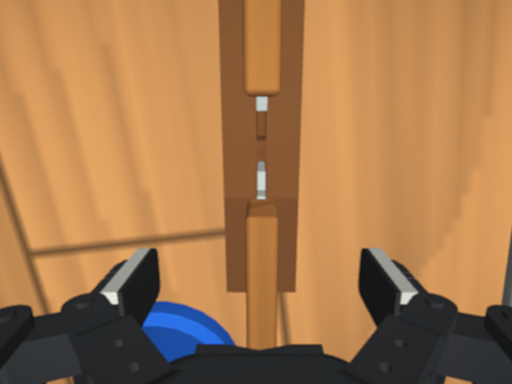

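The bar (col 262) sits midway between the fingers (about 148 and 372). Closing.

Request:
step_arm([
  [-0.5,0,1,0,0,0,0],
  [0,0,0,0,0,0,0],
  [0.5,0,0,0,0,0,0],
  [1,0,0,0,0,0,0],
  [1,0,0,0,0,0,0],
  [1,0,0,0,0,0,0],
  [1,0,0,0,0,0,0],
  [1,0,0,0,0,0,0],
], newtons=60)

```text
clock: 4.6
eef_pos: [426.1, -0.8, 96.0]
ee_rot: [-179.8, -0.0, 83.2]
ft_force: [0.3, -0.4, 0.7]
grip_width: 11.4
```

Request:
step_arm([
  [1,0,0,-5,0,0,0],
  [1,0,0,-10,0,0,0],
  [1,0,0,-10,0,0,0],
  [1,0,0,-15,0,0,0],
  [1,0,0,-20,0,0,0],
  [1,0,0,-20,0,0,0],
  [1,0,0,-20,0,0,0],
  [1,0,0,0,0,0,0],
  [1,0,0,0,0,0,0],
])

```text
clock: 5.35
eef_pos: [427.1, -0.8, 197.7]
ee_rot: [-180.0, -0.0, 83.2]
ft_force: [-0.1, 0.2, -2.0]
grip_width: 11.0
```

Run:
```python
from h import *
from bench import r
s=r.observe(); print(s["clock"],s["eef_pos"],s["ee_rot"],s["ft_force"],s["grip_width"])
snap("side","s1"); snap("scene","c1")
a=cv2.imread("pics/side"[:5]+"s1.png")[60:300,150:400]; b=cv2.imread("pics/c1.png")[50:270,130:350]
cv2.imwrite("pics/crop1.png",np.hstack([cv2.resize(a,(400,400)),cv2.resize(b,(400,400))]))
for row in plan(s["eef_pos"],s["ee_rot"],[634.2,-64.4,196],[180,0,87.2],35): print([float(x) for x in row])
```

```text
5.35 [427.14245593  -0.84611734 197.70092534] [-1.79956077e+02 -1.35320450e-02  8.32087321e+01] [-0.07374259  0.15416146 -2.01461887] 11.003966057138266
[-5.5, 30.4, 0.2, -0.0001, -0.0, -0.01]
[-5.8, 30.4, 0.2, -0.0001, -0.0, -0.01]
[-6.1, 30.3, 0.2, -0.0001, -0.0, -0.01]
[-6.4, 30.3, 0.2, -0.0001, -0.0, -0.01]
[-6.7, 30.2, 0.2, -0.0001, -0.0, -0.01]
[-7.0, 30.1, 0.2, -0.0001, -0.0, -0.01]
[-7.3, 30.1, 0.2, -0.0001, -0.0, -0.01]
```

View pics/crop1.png

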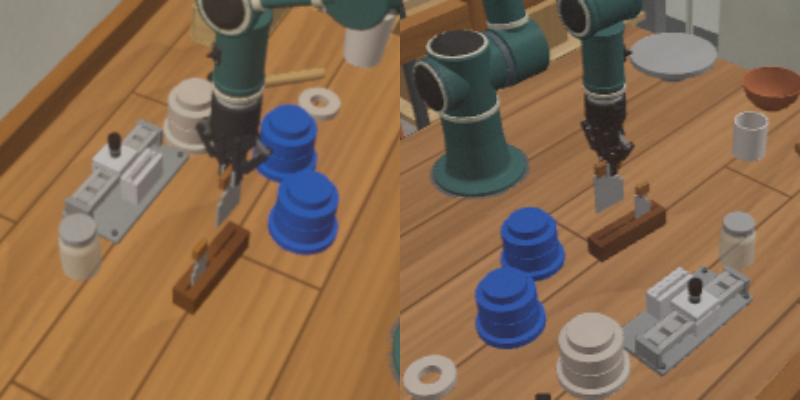

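The template is held upright and clear of the stand. Carrying it over the slot.

Request:
step_arm([
  [1,-5.5,20,0,0,0,-0.01],
  [1,-6,30,0,0,0,-0.01],
  [1,-6,32,0,0,0,-0.01],
  [1,-6.4,32,0,0,0,-0.01],
  [1,-6.7,32,0,0,0,-0.01],
  [1,-7,32,0,0,0,-0.01],
  [1,-7.2,33,0,0,0,-0.01],
  [1,0,0,0,0,0,0],
  [1,0,0,0,0,0,0],
  [1,0,0,0,0,0,0],
])

```text
clock: 6.28
eef_pos: [630.9, -63.4, 192.6]
ee_rot: [-179.5, -0.0, 87.2]
ft_force: [-0.0, 0.0, -1.9]
grip_width: 10.7
```

Run:
```python
from h import *
from bench import r
snap("wrist","w5")
s=r.observe(); print(s["clock"],s["eef_pos"],s["ee_rot"],s["ft_force"],s["grip_width"])
im,X,d=cloud("w5"); ok=d>0; x,y,z=X[...,0],X[...,1],X[...,2]
for b in [(590,655,-130,0,66,78),(655,740,-110,-20,66,78),(655,740,-110,-20,108,125),(655,740,-220,90,47,55)]:
    P=X[ok&(x>b[0])&(x<b[1])&(y>b[2])&(y<b[3])&(z>b[4])&(z<b[5])]
    if len(P): print(len(P),cv2.minAreaRect(P[:,:2].astype(np.float32)),np.median(P[:,2]))
```

```text
6.3333 [630.72314347 -63.26472085 193.25534298] [-1.79545910e+02 -4.35748236e-02  8.72179086e+01] [-0.18572262  0.11444176 -1.39075886] 11.44117194147932
2759 ((635.223876953125, -59.023075103759766), (81.40548706054688, 36.15199661254883), 87.27303314208984) 71.56567458035747
4711 ((695.0171508789062, -66.91061401367188), (63.524044036865234, 64.64639282226562), 87.348388671875) 71.71420090413659
1201 ((694.5206909179688, -66.68180847167969), (25.153379440307617, 25.287532806396484), 20.51859474182129) 115.59303876763914
9132 ((699.7886962890625, -51.60967254638672), (228.4116668701172, 59.753639221191406), 88.55984497070312) 49.89117403386004
```

View pics/w5.png

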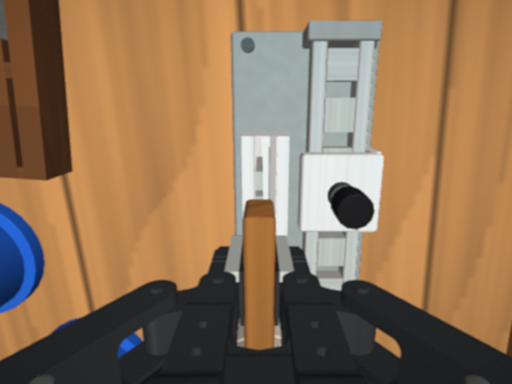

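Run:
```python
from h import *
from bench import r
s=r.observe()
for row in plan(s["eef_pos"],s["ee_rot"],[634.5,-64.1,165],[180,0,87.25],15): print([float(x) for x in row])
```

```text
[-0.3, 2.0, 14.1, -0.004, -0.0004, -0.0003]
[-0.3, 2.0, 14.1, -0.004, -0.0004, -0.0003]
```

Request:
step_arm([
  [1,-0.3,2,12,-0.004,0,0],
  [1,-0.3,2,14,-0.004,0,0],
  [1,0,0,0,0,0,0],
  [1,0,0,0,0,0,0],
  [1,0,0,0,0,0,0],
  [1,0,0,0,0,0,0],
])

```text
clock: 6.83
eef_pos: [636.7, -64.4, 170.0]
ee_rot: [179.7, -0.0, 87.2]
ft_force: [0.5, -0.5, -1.3]
grip_width: 11.2
```

Run:
```python
from h import *
from bench import r
snap("wrist","w6");snap("side","s6");snap("scene","c6")
s=r.observe(); print(s["clock"],s["eef_pos"],s["ee_rot"],s["ft_force"],s["grip_width"])
a=cv2.imread("pics/s6.png")[100:220,170:300]; b=cv2.imread("pics/c6.png")[150:270,230:350]
cv2.imwrite("pics/crop6.png",np.hstack([cv2.resize(a,(400,400),interpolation=2),cv2.resize(b,(400,400),interpolation=2)]))
for row in plan(s["eef_pos"],s["ee_rot"],[634.5,-64.1,165],[180,0,87.25],15): print([float(x) for x in row])
```

```text
6.9833 [636.95082806 -64.45133274 169.99477464] [ 1.79682387e+02 -8.84546498e-03  8.72242613e+01] [ 0.74591964 -0.78263923 -0.62552788] 10.983115584792476
[0.2, -2.5, 5.0, 0.0055, -0.0002, -0.0004]
```

View pics/crop6.png

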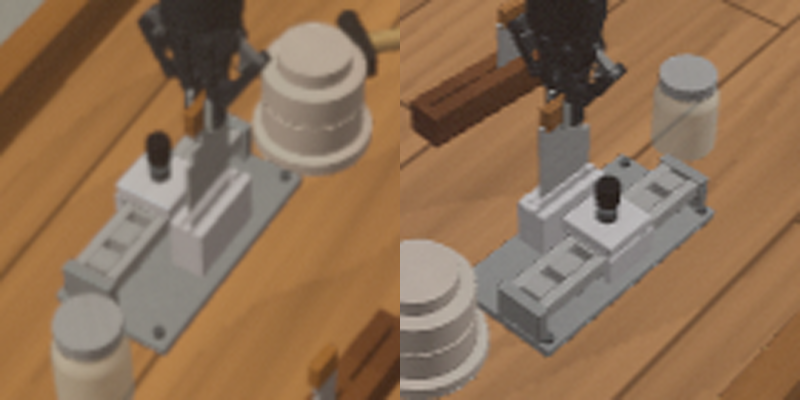

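View pics/w6.png

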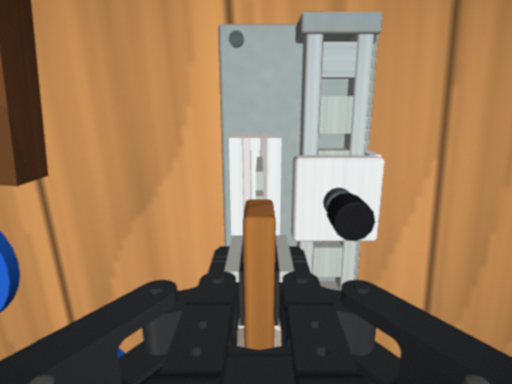

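The template hangs just above the slot mouth, about 2.5 mm too far in +x. I'll correct that and descend into the flare.

Request:
step_arm([
  [1,0.2,-1.2,2,0.003,0,0],
  [1,0,-1,3,0.002,0,0],
  [1,0,0,3,0,0,0],
  [1,0,0,3,0,0,0],
  [1,0,0,0,0,0,0],
  [1,0,0,0,0,0,0],
])

```text
clock: 7.48
eef_pos: [633.9, -64.1, 157.3]
ee_rot: [-179.9, -0.0, 87.2]
ft_force: [0.6, 0.1, -1.9]
grip_width: 10.6
```

Run:
```python
from h import *
from bench import r
s=r.observe(); print(s["clock"],s["eef_pos"],s["ee_rot"],s["ft_force"],s["ft_torque"].round(2))
for row in plan(s["eef_pos"],s["ee_rot"],[634.5,-64.1,150],[180,0,87.25],150): print([float(x) for x in row])
```

```text
7.4833 [633.9376214  -64.11350417 157.33798016] [-1.79877141e+02 -2.21056578e-02  8.72192185e+01] [ 0.6179571   0.06489841 -1.89133482] [-0.02  0.    0.07]
[0.0, 0.6, 7.3, -0.0021, -0.0004, -0.0005]
```

Request:
step_arm([
  [1,0,0.4,3,0,0,0],
  [1,0,0,3,0,0,0],
  [1,0,0,3,0,0,0],
  [1,0,0,3,0,0,0],
  [1,0,0,0,0,0,0],
])

```text
clock: 7.9
eef_pos: [634.1, -64.1, 144.9]
ee_rot: [-179.9, -0.0, 87.2]
ft_force: [0.2, -0.1, -1.7]
grip_width: 11.6
```

In the slot without force. Continuing.

Request:
step_arm([
  [1,0,0,4,0,0,0],
  [1,0,0,4,0,0,0],
  [1,0,0,4,0,0,0],
  [1,0,0,3,0,0,0],
  [1,0,0,2,0,0,0],
  [1,0,0,0,0,0,0],
])

```text
clock: 8.4
eef_pos: [634.2, -64.1, 128.2]
ee_rot: [-179.9, -0.0, 87.2]
ft_force: [-1.5, 0.4, -0.9]
grip_width: 11.3
```

Request:
step_arm([
  [1,0,0,1,0,0,0],
  [1,0,0,1,0,0,0],
  [1,0,0,1,0,0,0],
  [1,0,0,1,0,0,0],
  [1,0,0,0,0,0,0],
])

```text
clock: 8.82
eef_pos: [635.1, -64.2, 126.1]
ee_rot: [-180.0, -0.0, 87.2]
ft_force: [-1.5, 0.8, 3.0]
grip_width: 10.9
```

Request:
step_arm([
  [1,0,0,1,0,0,0],
  [1,0,0,1,0,0,0],
  [1,0,0,1,0,0,0],
  [1,0,0,0,0,0,0],
])

```text
clock: 9.15
eef_pos: [635.6, -64.2, 126.0]
ee_rot: [179.9, -0.0, 87.2]
ft_force: [-6.5, 1.2, 15.4]
grip_width: 11.3
```

Run:
```python
from h import *
from bench import r
s=r.observe(); print(s["clock"],s["eef_pos"],s["ee_rot"],s["ft_force"],s["ft_torque"].round(2))
snap("wrist","w7");snap("side","s7");snap("scene","c7")
a=cv2.imread("pics/s7.png")[100:220,170:300]; b=cv2.imread("pics/c7.png")[150:270,230:350]
cv2.imwrite("pics/crop7.png",np.hstack([cv2.resize(a,(400,400),interpolation=2),cv2.resize(b,(400,400),interpolation=2)]))
```

```text
9.15 [635.62722691 -64.19183082 125.99166918] [ 1.79933949e+02 -6.31531831e-03  8.72269850e+01] [-6.47153287  1.20606018 15.43263858] [ 0.18  1.45 -0.03]
```

View pics/crop7.png

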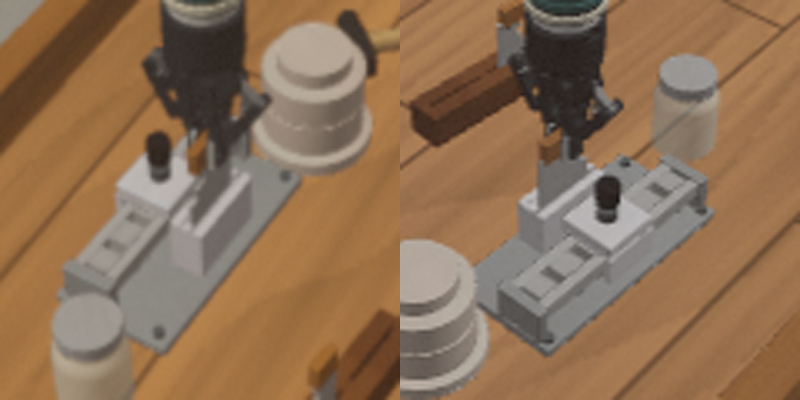

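Request:
step_arm([
  [1,0,-0.7,-2,0,0,0],
  [0.5,0,0,-0.5,0,0,0],
  [0.1,0,0,0,0,0,0],
  [0,0,0,0,0,0,0],
  [0,0,0,0,0,0,0],
  [0,0,0,0,0,0,0],
  [0,0,0,0,0,0,0],
])

```text
clock: 9.88
eef_pos: [633.8, -64.1, 124.1]
ee_rot: [-179.9, -0.0, 87.2]
ft_force: [-0.4, -0.3, -0.5]
grip_width: 42.6
```

Run:
```python
from h import *
from bench import r
s=r.observe(); print(s["clock"],s["eef_pos"],s["ee_rot"],s["ft_force"],s["grip_width"])
snap("wrist","w8")
for n in ("w7","w8"):
    im,X,d=cloud(n); ok=d>0; x,y,z=X[...,0],X[...,1],X[...,2]
    P=X[ok&(x>610)&(x<660)&(y>-110)&(y<-20)&(z>142)&(z<160)]
    print(n,len(P),cv2.minAreaRect(P[:,:2].astype(np.float32)),np.median(P[:,2]))
    P=X[ok&(x>655)&(x<740)&(y>-110)&(y<-20)&(z>108)&(z<125)]
    print(n,len(P),cv2.minAreaRect(P[:,:2].astype(np.float32)),np.median(P[:,2]))
```

```text
9.8833 [633.83547025 -64.09569431 124.05184422] [-1.79907562e+02 -1.85512156e-02  8.72228089e+01] [-0.44355691 -0.34268767 -0.5061336 ] 42.584457915944874
w7 5968 ((636.1611938476562, -62.27866744995117), (43.80692672729492, 48.58515167236328), 37.53947067260742) 149.66032183033946
w7 2378 ((694.4777221679688, -66.65996551513672), (25.2435302734375, 25.01709747314453), 85.6277084350586) 115.5768123483152
w8 6225 ((632.7374877929688, -63.2852783203125), (48.98416519165039, 52.009803771972656), 54.5399284362793) 149.50413299192587
w8 2609 ((681.3898315429688, -66.06206512451172), (25.877771377563477, 51.90427780151367), 86.67276763916016) 115.63789354813343
```

View pics/w8.png

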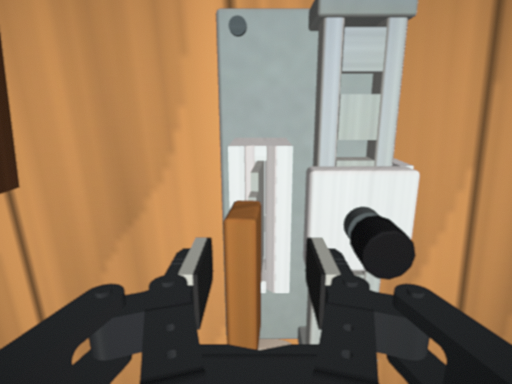

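Released. The bar top is at z 149.5–149.7 (150 expected when home), but it leans slightly to −x, with the bar at col 243 against a finger mid of 260. I'll measure the lean.

Run:
```python
from h import *
im,X,d=cloud("w8"); hsv=cv2.cvtColor(im,cv2.COLOR_BGR2HSV)
m=np.zeros(d.shape,bool); m[205:340,215:270]=1
m&=(hsv[...,1]>110)&(hsv[...,0]<20)
x,y,z=X[...,0],X[...,1],X[...,2]
P=X[m&(z>135)&(x>610)&(x<660)]
print(len(P),P.min(0),P.max(0))
c=P.mean(0); u,s,vt=np.linalg.svd(P-c); 
# rail-normal direction
n=np.array([np.cos(np.radians(-2.75)),np.sin(np.radians(-2.75))]); t=np.array([-n[1],n[0]])
S=(P[:,:2]-[634.5,-64.1])@n; L=(P[:,:2]-[634.5,-64.1])@t
for a in range(-30,31,10):
    k=(L>a)&(L<a+10)
    if k.sum(): print(a,S[k].min().round(1),S[k].max().round(1),np.c_[S[k],P[k,2]][np.argsort(S[k])][::max(1,k.sum()//6)].round(1).tolist())
```

```text
4593 [620.73493529 -89.23553089 135.04368332] [637.94295423   3.54808619 258.45002938]
-30 -1.1 0.0 [[-1.1, 148.0], [-0.7, 146.1], [-0.4, 140.0], [-0.4, 140.2], [-0.4, 142.0], [0.0, 136.1], [0.0, 136.2]]
-20 -12.9 0.0 [[-12.9, 146.3], [-10.6, 148.9], [-8.6, 149.9], [-6.4, 149.4], [-4.1, 150.5], [-1.9, 148.7], [0.0, 135.9]]
-10 -13.0 0.1 [[-13.0, 145.6], [-10.4, 149.9], [-8.3, 151.2], [-6.3, 150.1], [-4.1, 149.9], [-2.1, 150.6], [0.1, 135.1]]
0 -13.0 0.1 [[-13.0, 145.5], [-10.5, 149.8], [-8.3, 148.5], [-6.1, 150.2], [-4.2, 150.4], [-2.1, 150.1], [0.1, 135.7]]
10 -12.8 0.1 [[-12.8, 146.7], [-10.4, 149.0], [-8.2, 149.4], [-6.3, 149.8], [-4.2, 151.1], [-2.1, 150.0], [0.1, 135.2]]
20 -13.0 0.1 [[-13.0, 145.8], [-10.1, 149.2], [-8.0, 147.6], [-6.1, 149.9], [-4.1, 150.0], [-2.1, 143.3], [0.1, 135.4]]
30 -10.7 -1.9 [[-10.7, 148.5], [-10.0, 143.8], [-9.0, 148.2], [-7.6, 141.7], [-6.4, 136.5], [-4.0, 140.2], [-3.4, 135.3], [-1.9, 135.5]]
```

Home. The lean is about 0.08 rad, bounded by the slot play (2.5 mm over 27 mm) and below 0.12, and the lower edge is at floor height. It needs no mending. Raising straight up, then going over to the knob.

Request:
step_arm([
  [0,0,0,0,0,0,0],
  [0,0,0,-15,0,0,0],
  [0,0,0,-20,0,0,0],
  [0,0,0,-20,0,0,0],
  [0,0,0,-5,0,0,0],
  [0,0,0,0,0,0,0],
  [0,0,0,0,0,0,0],
])

```text
clock: 10.52
eef_pos: [634.0, -64.1, 184.2]
ee_rot: [-180.0, -0.0, 87.2]
ft_force: [-1.0, -0.2, 0.1]
grip_width: 42.7
```

Run:
```python
from h import *
from bench import r
s=r.observe(); print(s["clock"],s["eef_pos"],s["ee_rot"],s["ft_force"],s["grip_width"])
snap("wrist","w9")
im,X,d=cloud("w9"); ok=d>0; x,y,z=X[...,0],X[...,1],X[...,2]
P=X[ok&(x>655)&(x<740)&(y>-110)&(y<-20)&(z>108)&(z<125)]
print(len(P),cv2.minAreaRect(P[:,:2].astype(np.float32)),np.median(P[:,2]))
for row in plan(s["eef_pos"],s["ee_rot"],[694.5,-67,185],[180,0,87.25],25): print([float(x) for x in row])
```

```text
10.5167 [633.992585   -64.09944589 184.23137432] [-1.79953907e+02 -1.62725083e-02  8.72209020e+01] [-0.96924698 -0.15651644  0.1310864 ] 42.73413156877416
1283 ((694.8045654296875, -66.73905944824219), (25.6846866607666, 24.768953323364258), 1.4763667583465576) 115.54934437477814
[0.0, 20.2, -0.3, -0.0003, -0.0001, -0.0002]
[0.0, 20.2, -0.3, -0.0003, -0.0001, -0.0002]
[0.0, 20.2, -0.3, -0.0003, -0.0001, -0.0002]
```

View pics/w9.png

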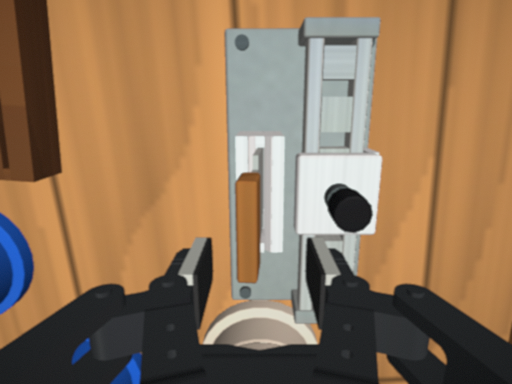

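The template stays in its slot with its bar around (248,228), and the knob is at (350,208). Moving over the knob.

Request:
step_arm([
  [0,0,20,0,0,0,0],
  [0,0,20,0,0,0,0],
  [0,0,20,0,0,0,0],
  [0,0,0,0,0,0,0],
  [0,0,0,0,0,0,0],
  [0,0,0,0,0,0,0],
])

```text
clock: 11.07
eef_pos: [692.6, -66.9, 182.5]
ee_rot: [-179.7, -0.0, 87.2]
ft_force: [0.4, 0.5, 0.4]
grip_width: 42.7
```

Run:
```python
from h import *
from bench import r
s=r.observe(); print(s["clock"],s["eef_pos"],s["ee_rot"],s["ft_force"],s["grip_width"])
for row in plan(s["eef_pos"],s["ee_rot"],[694.5,-67,125],[180,0,87.25],125): print([float(x) for x in row])
```

```text
11.0667 [692.60120407 -66.86754746 182.5151151 ] [-1.79738051e+02 -3.07650586e-02  8.72236447e+01] [0.3551557  0.51455701 0.44437967] 42.731612147731305
[-0.1, 2.2, 57.5, -0.0046, -0.0005, -0.0005]
```

Request:
step_arm([
  [0,0,1,18,-0.002,0,0],
  [0,0,1,18,-0.002,0,0],
  [0,0,0,18,0,0,0],
  [0,0,0,0,0,0,0],
  [0,0,0,0,0,0,0],
  [0,0,0,0,0,0,0],
])

```text
clock: 11.57
eef_pos: [695.9, -67.1, 131.2]
ee_rot: [179.8, -0.0, 87.2]
ft_force: [0.5, 0.6, -0.0]
grip_width: 42.6
```

Run:
```python
from h import *
from bench import r
s=r.observe(); print(s["clock"],s["eef_pos"],s["ee_rot"],s["ft_force"],s["grip_width"])
for row in plan(s["eef_pos"],s["ee_rot"],[694.5,-67,95],[180,0,87.25],125): print([float(x) for x in row])
snap("wrist","w10")
snap("side","s10")
a=cv2.imread("pics/s10.png")[70:220,150:300]; b=cv2.imread("pics/w10.png")
cv2.imwrite("pics/crop10.png",np.hstack([cv2.resize(a,(384,384),interpolation=2),b[:,100:]]))
```

```text
11.5667 [695.8549042  -67.10229083 131.17706837] [ 1.79809422e+02 -1.42267158e-02  8.72199607e+01] [ 0.48272703  0.58990607 -0.01269705] 42.61857445737654
[0.0, -1.5, 36.2, 0.0033, -0.0002, -0.0005]
```

View pics/crop10.png

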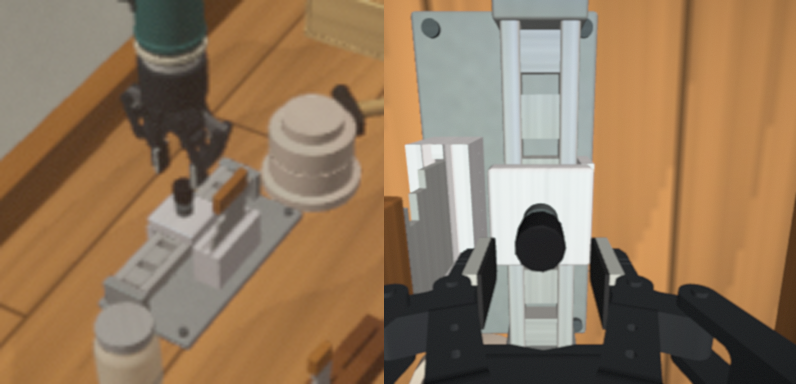

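The knob is centred between the pads, and the template bar is clear at the left. Descending to grasp height.

Request:
step_arm([
  [0,0,-0.7,12,0.002,0,0],
  [0,0,-0.5,12,0,0,0],
  [0,0,0,10,0,0,0],
  [0,0,0,0,0,0,0],
  [0,0,0,0,0,0,0],
  [0,0,0,0,0,0,0],
])

```text
clock: 12.17
eef_pos: [694.7, -67.0, 95.9]
ee_rot: [180.0, -0.0, 87.2]
ft_force: [-0.4, -0.4, 0.8]
grip_width: 42.9
```

Run:
```python
from h import *
from bench import r
s=r.observe(); print(s["clock"],s["eef_pos"],s["ee_rot"],s["ft_force"],s["grip_width"])
for row in plan(s["eef_pos"],s["ee_rot"],[694.5,-67,95],[180,0,87.25],125): print([float(x) for x in row])
snap("wrist","w11")
snap("side","s11")
a=cv2.imread("pics/s11.png")[70:220,150:300]; b=cv2.imread("pics/w11.png")
cv2.imwrite("pics/crop11.png",np.hstack([cv2.resize(a,(384,384),interpolation=2),b[:,100:]]))
```

```text
12.1667 [694.67450018 -67.01435789  95.87244189] [ 1.79993213e+02 -2.02704932e-02  8.72221390e+01] [-0.36934105 -0.43298571  0.75529766] 42.90156829621151
[0.0, -0.2, 0.9, 0.0001, -0.0004, -0.0005]
```

View pics/crop11.png

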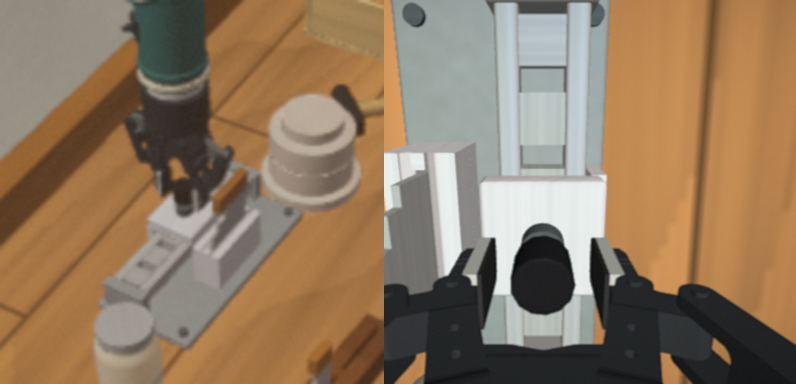

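Centred. Closing on the knob.

Request:
step_arm([
  [0.5,0,0,0,0,0,0],
  [1,0,0,0,0,0,0],
  [1,0,0,0,0,0,0],
  [1,0,0,0,0,0,0],
  [1,0,0,0,0,0,0],
], newtons=70)

```text
clock: 12.68
eef_pos: [694.5, -67.1, 97.5]
ee_rot: [180.0, -0.0, 87.2]
ft_force: [-3.3, 0.1, 5.1]
grip_width: 24.0
```

Request:
step_arm([
  [1,0,0,-3,0,0,0],
  [1,0,0,-4,0,0,0],
  [1,0,0,-4,0,0,0],
  [1,0,0,-4,0,0,0],
  [1,0,0,-2,0,0,0],
  [1,0,0,0,0,0,0],
  [1,0,0,0,0,0,0],
])

```text
clock: 13.27
eef_pos: [694.4, -67.1, 113.0]
ee_rot: [-180.0, -0.0, 87.2]
ft_force: [0.3, -1.0, -7.9]
grip_width: 23.3
```

Run:
```python
from h import *
from bench import r
s=r.observe(); print(s["clock"],s["eef_pos"],s["ee_rot"],s["ft_force"],s["grip_width"])
snap("wrist","w12"); snap("scene","c12")
snap("side","s12")
a=cv2.imread("pics/s12.png")[90:190,170:270]; c=cv2.imread("pics/c12.png")[150:250,240:340]
cv2.imwrite("pics/crop12.png",np.hstack([cv2.resize(a,(384,384),interpolation=2),cv2.resize(c,(384,384),interpolation=2)]))
im,X,d=cloud("w12"); ok=d>0; x,y,z=X[...,0],X[...,1],X[...,2]
P=X[ok&(np.hypot(x-694.5,y+67)<11)&(z>105)&(z<145)]; print(len(P),np.percentile(P[:,2],[5,50,95]) if len(P) else "")
```

```text
13.2667 [694.43653208 -67.09121904 112.97633725] [-1.79999534e+02 -1.65600388e-02  8.72201771e+01] [ 0.33332161 -0.97065144 -7.88216005] 23.332484512933547
2220 [130.1507551  131.08427716 131.97798754]
```

View pics/crop12.png

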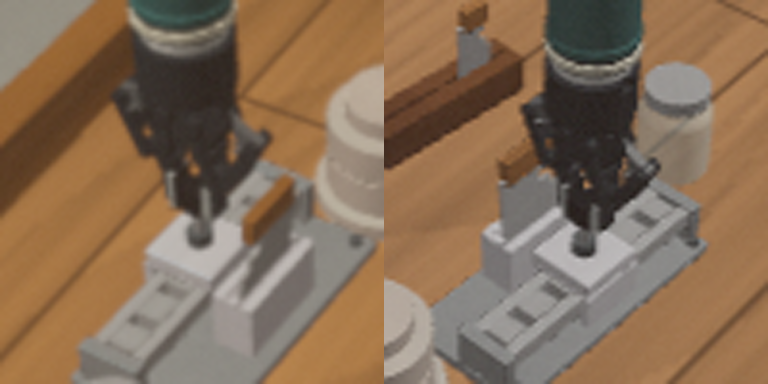

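View pics/w12.png

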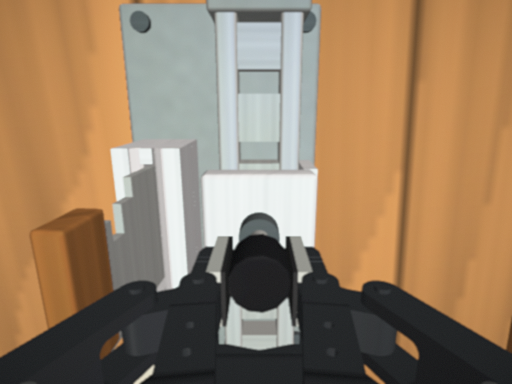

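The knob top is at 131.1, a lift of 15.5 mm (pin clear), and the template is still home. Sliding toward the model (tool −x = rail −y).

Request:
step_arm([
  [1,-3,0,0,0,0,0],
  [1,-4,0,0,0,0,0],
  [1,-5,0,0,0,0,0],
  [1,-5,0,0,0,0,0],
  [1,-5,0,0,0,0,0],
  [1,-5,0,0,0,0,0],
  [1,-5,0,0,0,0,0],
  [1,-5,0,0,0,0,0],
  [1,-3,0,0,0,0,0],
  [1,0,0,0,0,0,0],
])

```text
clock: 14.25
eef_pos: [692.5, -108.5, 113.3]
ee_rot: [180.0, 0.0, 87.2]
ft_force: [-2.4, -0.1, -7.8]
grip_width: 23.9
```

Request:
step_arm([
  [1,0,0,0,0,0,0],
  [1,0,0,0,0,0,0],
])

```text
clock: 14.42
eef_pos: [692.5, -108.3, 113.3]
ee_rot: [180.0, 0.1, 87.2]
ft_force: [-2.3, -2.3, -8.3]
grip_width: 24.0
```

Run:
```python
from h import *
from bench import r
s=r.observe(); print(s["clock"],s["eef_pos"],s["ee_rot"],s["ft_force"],s["grip_width"])
snap("wrist","w13"); snap("scene","c13")
snap("side","s13")
a=cv2.imread("pics/s13.png")[90:190,170:270]; c=cv2.imread("pics/c13.png")[150:250,240:340]
cv2.imwrite("pics/crop13.png",np.hstack([cv2.resize(a,(384,384),interpolation=2),cv2.resize(c,(384,384),interpolation=2)]))
n=np.array([np.cos(np.radians(87.2)),np.sin(np.radians(87.2))])
def edge(nm):
    im,X,d=cloud(nm); ok=d>0; x,y,z=X[...,0],X[...,1],X[...,2]
    L=(X[...,:2]-[694.4,-67])@n; S=(X[...,:2]-[694.4,-67])@[n[1],-n[0]]
    k=ok&(abs(z-71.7)<4)&(abs(S)<24); print(nm,"saddle +y edge",np.percentile(L[k],[97,99,99.7]).round(1))
    k=ok&(abs(z-71.7)<4)&(S<-44)&(S>-76); print(nm,"block +y edge",np.percentile(L[k],[97,99,99.7]).round(1))
    k=ok&(np.hypot(L-(0 if nm=='w12' else -40),S)<11)&(z>105)&(z<145); print(np.median(z[k]))
edge("w12"); edge("w13")
```

```text
14.4167 [ 692.52176135 -108.25230339  113.30867924] [1.79984804e+02 8.32179419e-02 8.72148420e+01] [-2.32612699 -2.27871125 -8.33484767] 23.998086390658997
w12 saddle +y edge [31.4 31.8 31.9]
w12 block +y edge [44.9 45.6 45.8]
131.08442439645296
w13 saddle +y edge [-9.9 -9.5 -9.4]
w13 block +y edge [3.6 4.4 4.5]
131.3780001045718
```

View pics/crop13.png

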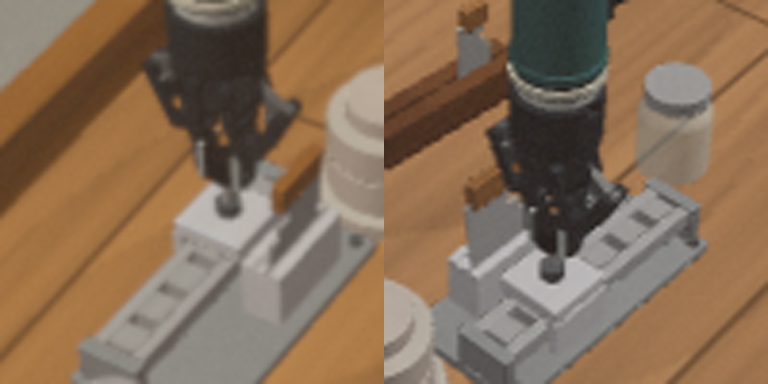

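The carriage is at about −41.3 mm by both the TCP and the saddle/block edges. Backing off 1.2 mm, then lowering.

Request:
step_arm([
  [1,0.7,0,0,0,0,0],
  [1,0.7,0,0,0,0,0],
  [1,0,0,0,0,0,0],
  [1,0,0,0,0,0,0],
])

```text
clock: 14.9
eef_pos: [692.7, -105.5, 113.3]
ee_rot: [180.0, -0.0, 87.2]
ft_force: [-3.3, -2.6, -7.6]
grip_width: 24.0
```

Request:
step_arm([
  [1,-0.5,0,0,0,0,0],
  [1,-0.3,0,0,0,0,0],
  [1,0,0,0,0,0,0],
  [1,0,0,0,0,0,0],
])

```text
clock: 15.23
eef_pos: [692.7, -105.6, 113.3]
ee_rot: [180.0, -0.1, 87.2]
ft_force: [-3.3, 1.9, -8.4]
grip_width: 23.9
```

Request:
step_arm([
  [1,-0.6,0,0,0,0,0],
  [1,0,0,0,0,0,0],
  [1,0,0,0,0,0,0],
])

```text
clock: 15.48
eef_pos: [692.7, -106.5, 113.3]
ee_rot: [180.0, -0.1, 87.2]
ft_force: [-4.6, 3.0, -7.0]
grip_width: 23.7
```

Run:
```python
from h import *
from bench import r
s=r.observe(); print(s["clock"],s["eef_pos"],s["ee_rot"],s["ft_force"],s["grip_width"])
snap("wrist","w14")
n=np.array([np.cos(np.radians(87.2)),np.sin(np.radians(87.2))])
def edge(nm):
    im,X,d=cloud(nm); ok=d>0; x,y,z=X[...,0],X[...,1],X[...,2]
    L=(X[...,:2]-[694.4,-67])@n; S=(X[...,:2]-[694.4,-67])@[n[1],-n[0]]
    k=ok&(abs(z-71.7)<4)&(abs(S)<24); print(nm,"saddle +y edge",np.percentile(L[k],[97,99,99.7]).round(1))
    k=ok&(abs(z-71.7)<4)&(S<-44)&(S>-76); print(nm,"block +y edge",np.percentile(L[k],[97,99,99.7]).round(1))
edge("w12"); edge("w13"); edge("w14")
```

```text
15.4833 [ 692.72697603 -106.47039347  113.29644441] [ 1.79976616e+02 -5.41624578e-02  8.72283050e+01] [-4.64095228  3.00112968 -6.95104572] 23.707853200926724
w12 saddle +y edge [31.4 31.8 31.9]
w12 block +y edge [44.9 45.6 45.8]
w13 saddle +y edge [-9.9 -9.5 -9.4]
w13 block +y edge [3.6 4.4 4.5]
w14 saddle +y edge [-8.  -7.6 -7.4]
w14 block +y edge [5.5 6.3 6.4]
```

The carriage is now at about −39.4 mm, inside the hole's ±1.5 mm play. Lowering the pin.

Request:
step_arm([
  [1,0,0,3,0,0,0],
  [1,0,0,3,0,0,0],
  [1,0,0,3,0,0,0],
  [1,0,0,3,0,0,0],
  [1,0,0,3,0,0,0],
  [1,0,0,1,0,0,0],
  [1,0,0,0,0,0,0],
])

```text
clock: 16.12
eef_pos: [692.8, -106.8, 97.7]
ee_rot: [180.0, -0.0, 87.2]
ft_force: [-5.8, 2.1, -5.4]
grip_width: 24.2
```

Request:
step_arm([
  [1,0,0,1,0,0,0],
  [1,0,0,1,0,0,0],
  [1,0,0,1,0,0,0],
  [1,0,0,0,0,0,0],
  [1,0,0,0,0,0,0],
])

```text
clock: 16.53
eef_pos: [692.9, -107.1, 97.6]
ee_rot: [179.9, -0.0, 87.2]
ft_force: [-10.2, 2.7, 6.1]
grip_width: 23.8
```

Run:
```python
from h import *
from bench import r
s=r.observe(); print(s["clock"],s["eef_pos"],s["ee_rot"],s["ft_force"],s["grip_width"])
snap("wrist","w15"); snap("scene","c15"); snap("side","s15")
a=cv2.imread("pics/s15.png")[90:190,170:270]; c=cv2.imread("pics/c15.png")[150:250,240:340]
cv2.imwrite("pics/crop15.png",np.hstack([cv2.resize(a,(384,384),interpolation=2),cv2.resize(c,(384,384),interpolation=2)]))
n=np.array([np.cos(np.radians(87.2)),np.sin(np.radians(87.2))])
im,X,d=cloud("w15"); ok=d>0; x,y,z=X[...,0],X[...,1],X[...,2]
L=(X[...,:2]-[694.4,-67])@n; S=(X[...,:2]-[694.4,-67])@[n[1],-n[0]]
k=ok&(abs(z-71.7)<4)&(abs(S)<24); print("saddle +y edge",np.percentile(L[k],[97,99,99.7]).round(1))
k=ok&(np.hypot(L+40,S)<11)&(z>105)&(z<145); print("knob top",k.sum(),np.median(z[k]))
k=ok&(S>-85)&(S<-50)&(abs(L+40)<45)&(z>140)&(z<160); print("bar",k.sum(),np.median(z[k]),S[k].min(),S[k].max(),L[k].min(),L[k].max())
```

```text
16.5333 [ 692.89424712 -107.10382667   97.56128704] [ 1.79942961e+02 -5.57651882e-03  8.72211594e+01] [-10.19398819   2.70010769   6.11502744] 23.84363096784993
saddle +y edge [-8.5 -8.2 -8. ]
knob top 2239 115.72401863385488
bar 5692 148.87585830305636 -73.21770104192586 -50.00173349696271 -42.048880310184195 -9.571070675275124
```

View pics/crop15.png

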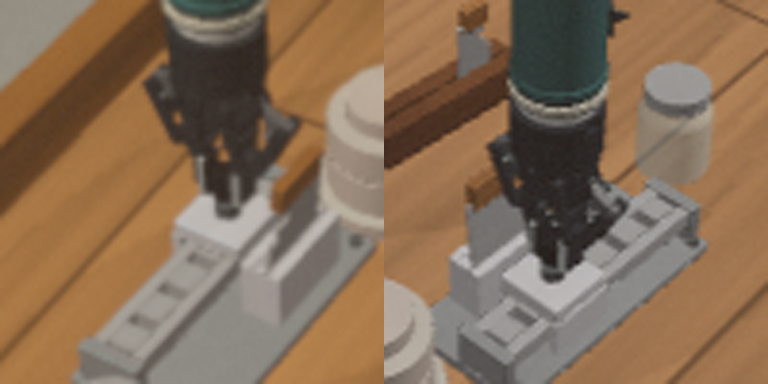

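View pics/w15.png

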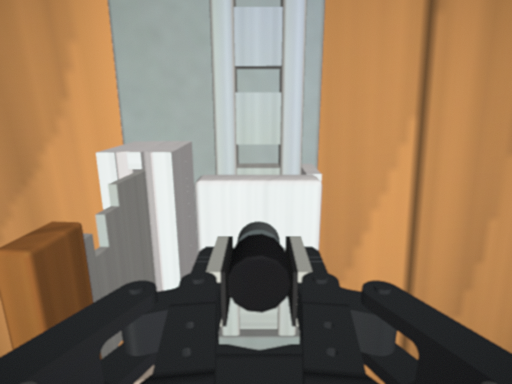

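Knob top is 115.7 (115.6 when locked at the start), the carriage is at −40.0 mm (saddle edge 31.8 → −8.2), and the template is still in its slot, clear of the fingers. The narrow template, jar and other bystanders near the rail look unmoved. Handing in.

Run:
```python
from bench import r
print(r.job_done()); s=r.observe(); print(s["clock"],s["eef_pos"],s["ft_force"],s["grip_width"])
```

```text
the job is handed in; nothing more can be done
None
the job is handed in; nothing more can be done
```

The job is handed in, at about 16.7 s on the clock; no verdict was reported. I moved the wide template from the stand into the carriage slot, pushed it home with about 15 N, and let go. Then I lifted the knob 15.5 mm, slid the carriage toward the plaster model (rail −y), and let the pin down while still holding the knob.

**Last checks:**
- **Pin:** the knob top is at 115.7 mm, against 115.6 mm when locked at the start, so the pin is down.
- **Carriage:** it stands at about −40.0 mm, from the saddle edge and the arm position.
- **Grip:** set to 70 N on the knob, opening 23.8 mm, with about 6 N of downward push.
- **Template:** the bar top was at 149.5 mm after release (150 expected when home) and 148.9 mm in the last view, with visible clearance to the fingers.
- **Bystanders:** those in view near the rail look unmoved. I did not measure any of them again; the mug, the turning tool and the spacer were out of view in the last pictures.

**Not as expected:**
- **Template lean:** it leans about 0.08 rad to −x from the slot play, where 0.12 rad is allowed. I left it that way.
- **Slide:** it went back and forth (−41.3, about −38.4, then −39.4 mm) before the pin centred it.
- **Sideways force:** about 10 N remained on the tool at the end.

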